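# Cup from the blocked cup drawer

### The job

An espresso is due: stand the white cup from the cup drawer upright in the middle of the saucer, and leave the shot glass standing in the drawer. The sugar jar, the cocoa shaker and the milk tin stand in the drawer's way, so first park all three, standing, on the wooden tray. In the end the drawer is pushed fully shut again and each of the three is back on the very spot where it stood, to within about a centimetre.

Things in the scene. Friction and masses are not known exactly. Their poses are not given: they have to be found in the camera images.
- sugar_jar: Closed round glass sugar jar with a wide yellow lid, the widest of the three, 62 mm across, 110 mm high. Origin at the centre of its underside, z up. Loose, about 0.33 kg; it stands in front of the drawer.
- cocoa_shaker: Slim round shaker jar with a red cap, the thinnest of the three, 45 mm across, 108 mm high. Origin at the centre of its underside, z up. Loose, about 0.11 kg; it stands in front of the drawer.
- milk_tin: Squat round green milk tin, the lowest of the three, 57 mm across, 72 mm high. Origin at the centre of its underside, z up. Loose, about 0.18 kg; it stands in front of the drawer.
- cup: Small cream-white cup with one ear, 53 mm high, standing in the drawer. The round bowl is 64 mm across at the rim, 47 mm at the foot; its middle lies 9 mm from the origin along the cup's +y; the ear reaches 41 mm from the origin along its -y. Origin on the level of its underside, z up. Grasp the bowl across the cup's x axis, clear of the ear. Loose, about 0.14 kg.
- shot_glass: Clear shot glass, 48 mm across, 61 mm high, standing in the drawer beside the cup. Origin at the centre of its underside, z up. Loose; it stays in the drawer.
- wood_tray: Low wooden tray, 130 mm (its x) by 200 mm (its y), fixed; origin at the centre of its underside. Its flat floor is 8 mm above the worktop; lips 8 mm wide and 16 mm high run along the two 200 mm sides, leaving 114 mm between them.
- saucer: White round saucer, 149 mm across, fixed; origin at the centre of its underside. A cup stands in its middle with its underside 10 mm above the worktop; from there it rises gently to the 19 mm high rim.
- cup_drawer_unit: Cup drawer housing: low dark steel unit, 140 mm deep (x), 240 mm wide (y), 100 mm high, topped by thin steel wires that let cup and glass be seen, not reached. Origin at the centre of its underside; its -x side is the drawer's front. Fixed. Keep clear of the tall grinders at the sides (y below -0.49 and above 0.47) and of a clear upright screen at x 0.665, y below -0.2.
- drawer (a joint): How far the drawer is pulled out towards the unit's -x, in m: 0 shut, 0.12 fully out. It slides with 1 to 2 N and stays where left. Its wooden front (236 mm wide, top 96 mm above the worktop) lies 70 mm before the unit's origin; cup and glass stand on its floor, 22 mm above the worktop, between sides 35 mm above the worktop, 202 mm apart. Out by 0.1 m, the whole cup is clear of the wires.
- drawer_handle (a point): Middle of the drawer's handle: a level steel bar 11 mm thick and 110 mm long (along the unit's y), 70 mm above the worktop, held 35 mm before the drawer's front on a post near each end (47 mm either side of the middle). Its axes are the unit's. Can be pinched from above across the unit's x.
There are look-alikes about, which are no part of the job. What is shaped like the milk_tin but purple is not meant. Leave any orange look-alike of the cocoa_shaker alone.

How it is judged:
By the outcome, as a careful person would: the job done as asked, in the order asked, and still so for the second after the job is handed in, with the robot touching nothing.
It also fails if it takes over 149 s, if anything falls off the work surface, if the arm or the gripper's body presses on something with over 40 N, if the wrist force passes 120 N, or if a joint passes its speed limit or range.

### The arm

A 6-joint arm with a two-finger parallel gripper is mounted at the origin on a cart in front of the work surface, level with it; the furniture and walls round the work are solid. World frame = base frame: x ahead of the robot, y to its left, z up, the work surface at z = 0. Lengths are in m, angles in rad, forces in N, time in s.
With the tool pointing down it reaches from about 0.35 to 0.975 m from the base axis. Payload 4.9 kg.
Tool frame: the origin (TCP) lies on the centre line of the jaws, within the pads' length; the fingertips stand manip.tip_reach ahead of it and the grasp point (between the pads) is the TCP (manip.tip_reach is the distance from the TCP to the fingertips, in m); z points along the fingers, y is the line along which they close (so a half turn about z gives the same grasp; the last joint's range is limited). The gripper opens to 85 mm and grips with 20 to 120 N. Pads are 22 mm wide; open, the fingers measure 114 mm over their backs; the gripper's body (76 mm by 85 mm) begins 54 mm behind the grasp point. The pads swing forward as they close: fully open they stand 13 mm farther back than shut.
Start: joints at [-1.364, 0.053, 1.613, -0, 1.476, -0.119], TCP at [0.2, -0.592, 0.25] pointing down, gripper open.
Joint ranges: [-3.01, 3.01], [-1.01, 2.22], [0.06, 2.58], [-1.02, 4.17], [0.09, 2.62], [-3.14, 3.14]. Speed limits (rad/s): [2.57, 2.57, 3.14, 3.14, 3.14, 3.14].

### API

Orientations are given as a unit quaternion [w, x, y, z].
In Python, from plant import manip gives the robot as it stands. The module is installed in compiled form; this text tells all that it offers.
- The arm moves only by the tool move_arm, never from a script. Its argument "rows" is a list of rows, each a list of 7 numbers: the shift along the tool's x, y, z in cm, then the turn, a rotation vector about the tool's x, y, z in degrees, then the opening, from -1 (shut) to 1 (fully open). In form: [[tx, ty, tz, ax, ay, az, jaw], ...]. A call has 1 to 20 rows; each row shifts and turns the commanded pose from where the row before left it, along the tool's axes as they then stand; what a row does not reach is not made up. A row lasts 1/12 s, in which the tool goes at most 41.7 mm and 7.16 degrees, less where a joint would pass 70% of its speed; a pose out of reach is approached as far as the arm can. A call is refused whole if a number of a shift passes 4.17 or a number of a turn 7.16, either way. A call with a gripper value outside its range is refused whole. The fingers move at their own pace and stop on an object; the grip force is fixed at half the most. Time passes only in rows, so rows that do not move let the fingers close. It gives the time, the measured TCP pose, the force, the opening and the grip force at its end, in the units of the state.
- manip.state(): the state, without advancing time (a new reading comes with each control period).
- manip.grab_frame(name): name is "scene" or "side" or "wrist"; returns a dict with "img" (400x640x3 uint8, blue, green, red), "mtx" (3x3 intrinsics, pixels), "R" (3x3) and "t" (3): a world point X has camera coordinates R X + t. Camera axes: x right, y down, z forward; pixel columns grow to the right and rows downward; lengths in m; the calibration is good to about 2 mm. A picture is of the moment at which its call begins. There is no depth.
- manip.job_done(): hands the job in; it is judged then, once.
The state is a dict: "time": time; "joint_pos": joint angles; "joint_vel": joint speeds; "joint_efforts": joint torques, N m; "tool_pos": TCP position; "tool_rot": TCP orientation; "contact_force": force on the tool from outside, world axes, zero at the start; "ft_torque": the same for the moment, N m; "gripper_width": opening from 0.0 (shut) to 1.0 (fully open); "grasp_force": force on a finger pad.
Only numpy, scipy, OpenCV 4.12 (cv2) and the standard library are available. Lean on these libraries where they do the work, as an engineer would, in place of code of your own. Each camera call takes 0.05 s, during which the arm holds its last target. There are 200 camera calls.

## Working session

There is one attempt and no reset: what is moved stays moved. The work goes in short steps, Python scripts to look and compute and a tool call to move; the robot and the scene stay as the last step left them, time stands still between calls to the robot, and variables do not carry over. Pictures are saved under pics/ and viewed, at most 14 in all, crops included, and the job is handed in when it is done.

Besides the shell and the picture viewer there is one more tool, called after "Request:" as a command line: name --pt "numbers of a row" for each row, then --argument value for the rest. move_arm: Moves the arm, as the interface text tells. Its arguments: {"type":"object","properties":{"rows":{"type":"array","items":{"type":"array","items":{"type":"number"}}}},"required":["rows"]}

```bash
mkdir -p pics; ls
python3 - <<'E'
from plant import manip
import cv2,numpy as np
print(manip.tip_reach, manip.state())
for n in("scene","side"):
    f=manip.grab_frame(n); cv2.imwrite(f"pics/{n}0.png",f["img"]); np.savez(f"pics/{n}0.npz",**f)
    print(n,f["mtx"].round(1).tolist(),f["R"].round(3).tolist(),f["t"].round(3).tolist(), (-f["R"].T@f["t"]).round(3))
E
```

```text
pics
0.019 {'time': 0.0, 'joint_pos': array([-1.36400820e+00,  5.33645818e-02,  1.61433557e+00, -4.67646511e-07,
        1.47594309e+00, -1.19008050e-01]), 'joint_vel': array([-0.00233327, -0.00125223,  0.00017103, -0.00072425,  0.00311582,
        0.0002114 ]), 'joint_efforts': array([ 1.56382477e-03, -3.93680656e+01, -3.70173240e+01, -1.27363428e-04,
        7.14629365e-03, -1.22418694e-06]), 'tool_pos': array([ 0.19991372, -0.591546  ,  0.24903333]), 'tool_rot': array([-1.02429639e-03,  9.86760897e-01,  1.62178544e-01, -4.52182731e-05]), 'contact_force': array([-0.19293777, -0.81876205,  0.31711747]), 'ft_torque': array([-0.00647542,  0.00569696,  0.00026358]), 'grasp_force': 0.0, 'gripper_width': 0.996785603659671}
scene [[367.6, 0.0, 318.6], [0.0, 367.6, 202.4], [0.0, 0.0, 1.0]] [[-0.672, -0.74, 0.003], [-0.566, 0.512, -0.646], [0.477, -0.436, -0.763]] [0.382, 0.348, 0.71] [0.116 0.415 0.766]
side [[366.5, 0.0, 319.2], [0.0, 366.5, 195.7], [0.0, 0.0, 1.0]] [[-0.904, -0.428, 0.006], [-0.289, 0.599, -0.747], [0.316, -0.677, -0.665]] [0.519, 0.215, 0.747] [0.295 0.599 0.654]
```

View pics/scene0.png

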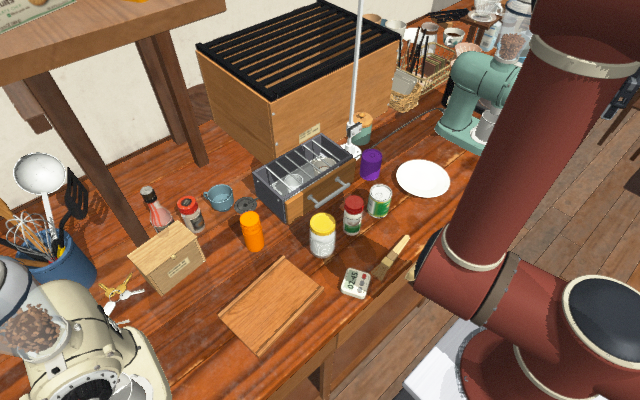

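View pics/side0.png

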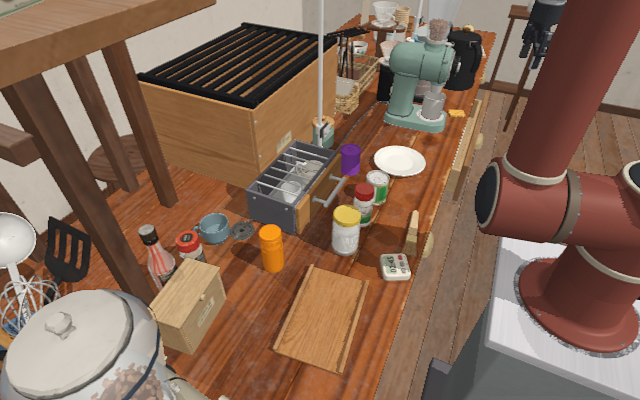

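Candidates in the scene view: sugar jar is the yellow lid at (322,222). The cocoa shaker is the red cap at (353,203), with an orange look-alike at (252,232) and a red-lidded jar at (190,213). The milk tin is green at (379,201), with a purple look-alike at (371,164). The cup is in the drawer at (288,182) or (322,165), and a blue mug stands at (219,197).

Run:
```python
import cv2
a=cv2.imread("pics/scene0.png")[130:350,210:460]
b=cv2.imread("pics/side0.png")[130:290,240:440]
cv2.imwrite("pics/c1.png",cv2.resize(a[:170],None,fx=3.2,fy=3.2,interpolation=cv2.INTER_CUBIC))
cv2.imwrite("pics/c2.png",cv2.resize(b,None,fx=3.6,fy=3.6,interpolation=cv2.INTER_CUBIC))
```

```text
(no output)
```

View pics/c1.png

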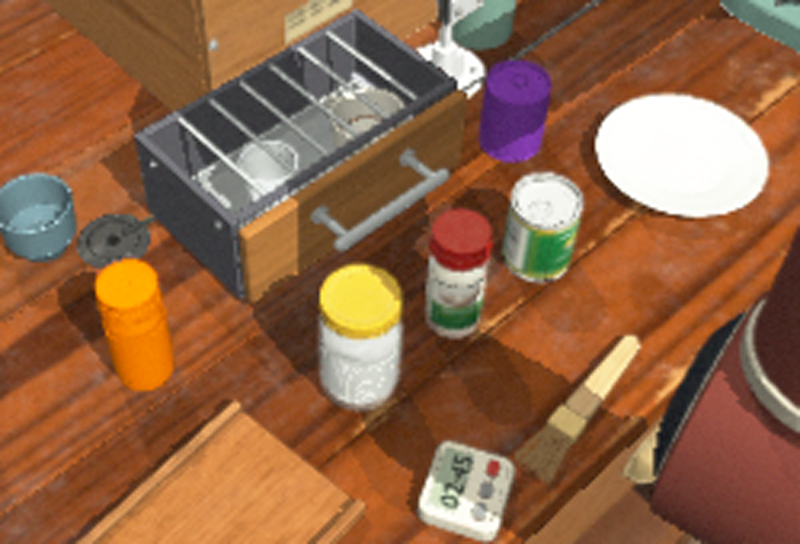

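View pics/c2.png

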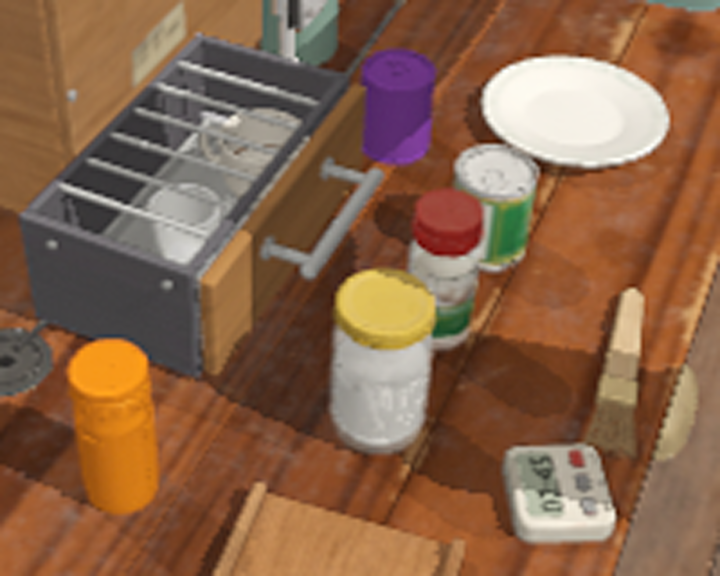

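```bash
cat > h.py <<'E'
import numpy as np
def ray(f,p):
    d=f["R"].T@np.linalg.inv(f["mtx"])@np.array([*p,1.]); return -f["R"].T@f["t"], d
def onz(f,p,z):
    o,d=ray(f,p); return o+d*(z-o[2])/d[2]
def tri(fs,ps):
    A=np.zeros((3,3));b=np.zeros(3)
    for f,p in zip(fs,ps):
        o,d=ray(f,p); d/=np.linalg.norm(d); M=np.eye(3)-np.outer(d,d); A+=M;b+=M@o
    return np.linalg.solve(A,b)
def proj(f,X):
    c=f["R"]@np.asarray(X)+f["t"]; q=f["mtx"]@c; return q[:2]/q[2]
E
python3 - <<'E'
from h import *
np.set_printoptions(precision=4,suppress=True)
A=dict(np.load("pics/scene0.npz"));B=dict(np.load("pics/side0.npz"))
c1=lambda x,y:(210+(x+.5)/3.2-.5,130+(y+.5)/3.2-.5); c2=lambda x,y:(240+(x+.5)/3.6-.5,130+(y+.5)/3.6-.5)
i=lambda x,y:(x,y)
for n,z,p,q in [("sugar",.11,c1(361,293),c2(386,298)),("cocoa",.108,c1(462,230),c2(449,215)),("tin",.072,c1(546,201),c2(497,173)),
 ("purple",.072,c1(516,82),c2(399,72)),("orange",.108,c1(128,280),c2(108,358)),("saucer",.019,c1(681,153),c2(575,108)),("hL",.07,c1(340,242),c2(308,270)),("hR",.07,c1(442,176),c2(376,177)),
 ("bl",.1,c1(140,133),c2(24,214)),("br",.1,c1(357,12),c2(200,37)),("t1",.016,(280,257),(313,266)),("t2",.016,(323,289),(369,279)),("t3",.016,(260,354),(340,370)),("t4",.016,(219,314),(275,349)),
 ("cupR",.075,c1(362,108),c2(255,130)),("gl",.083,c1(268,158),c2(185,205))]:
    print(n,onz(A,p,z)[:2],onz(B,q,z)[:2],tri([A,B],[p,q]))
E
```

```text
sugar [0.4784 0.0705] [0.4776 0.0684] [0.476  0.0729 0.1145]
cocoa [ 0.4725 -0.0249] [ 0.4706 -0.0209] [ 0.4729 -0.0261  0.1047]
tin [ 0.4685 -0.1199] [ 0.4674 -0.1193] [ 0.4677 -0.1191  0.0726]
purple [ 0.5783 -0.2047] [ 0.5756 -0.205 ] [ 0.5744 -0.2001  0.0763]
orange [0.5986 0.184 ] [0.6012 0.1794] [0.5961 0.1853 0.114 ]
saucer [ 0.4534 -0.2921] [ 0.4529 -0.2931] [ 0.4524 -0.2899  0.0213]
hL [0.5476 0.0282] [0.5463 0.0272] [0.5452 0.0302 0.0734]
hR [ 0.544  -0.0794] [ 0.5432 -0.0804] [ 0.5422 -0.0774  0.0727]
bl [0.7202 0.0875] [0.7199 0.088 ] [0.7206 0.0873 0.0994]
br [ 0.7151 -0.1428] [ 0.7157 -0.1436] [ 0.7149 -0.1425  0.1006]
t1 [0.5196 0.1682] [0.5126 0.1614] [0.5057 0.1766 0.0394]
t2 [0.3901 0.1488] [0.3925 0.1411] [0.3886 0.1511 0.0271]
t3 [0.3706 0.3365] [0.3746 0.3387] [0.3752 0.3348 0.0049]
t4 [0.4958 0.3518] [0.4932 0.3548] [0.4957 0.3525 0.0129]
cupR [ 0.6416 -0.0814] [ 0.641  -0.0865] [ 0.635  -0.075   0.0843]
gl [0.6436 0.0195] [0.6414 0.0178] [0.6384 0.0233 0.0889]
```

Both views agree with the known heights. The yellow, red and green items are the three to move, and the orange and purple ones are excluded. I'll turn the jaws to close along x, so tool x is world y, tool y is world x and tool z is down, then head for the tin.

Request:
move_arm --pt "0 0 0 0 0 -7.13 1" --pt "0 0 0 0 0 -7.13 1" --pt "0 0 0 0 0 -7.13 1" --pt "0 0 0 0 0 -7.13 1" --pt "0 0 0 0 0 -7.13 1" --pt "0 0 0 0 0 -7.13 1" --pt "0 0 0 0 0 -7.13 1" --pt "0 0 0 0 0 -7.13 1" --pt "0 0 0 0 0 -7.13 1" --pt "0 0 0 0 0 -7.13 1" --pt "2.5 1.4 0 0 0 0 1" --pt "2.5 1.4 0 0 0 0 1" --pt "2.5 1.4 0 0 0 0 1" --pt "2.5 1.4 0 0 0 0 1" --pt "2.5 1.4 0 0 0 0 1" --pt "2.5 1.4 0 0 0 0 1" --pt "2.5 1.4 0 0 0 0 1" --pt "2.5 1.4 0 0 0 0 1" --pt "2.5 1.4 0 0 0 0 1" --pt "2.5 1.4 0 0 0 0 1"

```text
time: 1.77
tool_pos: [0.3404, -0.3407, 0.2498]
tool_rot: [-0.0, 0.707, 0.707, 0.0]
contact_force: [0.8, 0.0, 0.7]
gripper_width: 1.002
grasp_force: 0.0
```

Request:
move_arm --pt "2.22 1.28 0 0 0 0 1" --pt "2.22 1.28 0 0 0 0 1" --pt "2.22 1.28 0 0 0 0 1" --pt "2.22 1.28 0 0 0 0 1" --pt "2.22 1.28 0 0 0 0 1" --pt "2.22 1.28 0 0 0 0 1" --pt "2.22 1.28 0 0 0 0 1" --pt "2.22 1.28 0 0 0 0 1" --pt "2.22 1.28 0 0 0 0 1" --pt "2.22 1.28 0 0 0 0 1" --pt "0 0 0 0 0 0 1" --pt "0 0 0 0 0 0 1"

```text
time: 2.77
tool_pos: [0.4683, -0.1193, 0.2498]
tool_rot: [-0.0, 0.706, 0.708, -0.0]
contact_force: [0.0, -0.0, -1.0]
gripper_width: 0.999
grasp_force: 0.0
```

Run:
```python
from plant import manip
import cv2,numpy as np
from h import *
f=manip.grab_frame("wrist"); cv2.imwrite("pics/w1.png",f["img"]); np.savez("pics/w1.npz",**f)
print(f["R"].round(3).tolist(),(-f["R"].T@f["t"]).round(3),f["mtx"][0])
for X in [(.468,-.1195,.072),(.4715,-.0235,.108),(.478,.07,.11),(.545,-.026,.07)]: print(proj(f,X))
```

```text
[[1.0, 0.001, -0.001], [0.001, -0.966, 0.259], [-0.0, -0.259, -0.966]] [ 0.468 -0.054  0.373] [339.65349485   0.         318.66452153]
[318.38820942 180.66365661]
[323.18457965  62.52212916]
[333.78091278 -90.96798496]
[410.20668029  71.26478248]
```

View pics/w1.png

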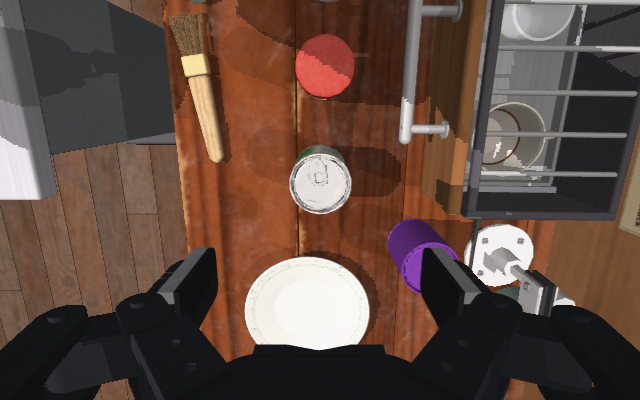

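The wrist view agrees within about 3 mm: tin top at (320,182), cocoa cap at (325,67). Next I grip the tin.

Request:
move_arm --pt "-0.1 0 2.1 0 0 0 1" --pt "0 0 2.1 0 0 0 1" --pt "0 0 2.1 0 0 0 1" --pt "0 0 2.1 0 0 0 1" --pt "0 0 2.1 0 0 0 1" --pt "0 0 2.1 0 0 0 1" --pt "0 0 2.1 0 0 0 1" --pt "0 0 2.1 0 0 0 1" --pt "0 0 2 0 0 0 1" --pt "0 0 1.6 0 0 0 1" --pt "0 0 0 0 0 0 1" --pt "0 0 0 0 0 0 -1" --pt "0 0 0 0 0 0 -1" --pt "0 0 0 0 0 0 -1" --pt "0 0 0 0 0 0 -1" --pt "0 0 0 0 0 0 -1" --pt "0 0 0 0 0 0 -1" --pt "0 0 0 0 0 0 -1" --pt "0 0 0 0 0 0 -1" --pt "0 0 0 0 0 0 -1"

```text
time: 4.48
tool_pos: [0.4696, -0.122, 0.0481]
tool_rot: [0.002, 0.707, 0.707, 0.0]
contact_force: [-0.2, -1.6, 5.6]
gripper_width: 0.655
grasp_force: 63.9
```

Request:
move_arm --pt "0 0 -1.5 0 0 0 -1" --pt "0 0 -2 0 0 0 -1" --pt "0 0 -2 0 0 0 -1" --pt "0 0 -2 0 0 0 -1" --pt "0 0 -2 0 0 0 -1" --pt "0 0 -2 0 0 0 -1" --pt "0 0 -2 0 0 0 -1" --pt "0 0 -2 0 0 0 -1" --pt "1.5 -0.1 0 0 0 0 -1" --pt "2.5 -0.2 0 0 0 0 -1" --pt "2.5 -0.2 0 0 0 0 -1" --pt "2.5 -0.2 0 0 0 0 -1" --pt "2.5 -0.2 0 0 0 0 -1" --pt "2.5 -0.2 0 0 0 0 -1" --pt "2.5 -0.2 0 0 0 0 -1" --pt "2.5 -0.2 0 0 0 0 -1" --pt "2.5 -0.2 0 0 0 0 -1" --pt "2.5 -0.2 0 0 0 0 -1" --pt "2.5 -0.2 0 0 0 0 -1" --pt "2.5 -0.2 0 0 0 0 -1"

```text
time: 6.15
tool_pos: [0.4445, 0.17, 0.2006]
tool_rot: [-0.0, 0.707, 0.707, -0.0]
contact_force: [1.2, -0.1, -2.5]
gripper_width: 0.66
grasp_force: 64.1
```

Request:
move_arm --pt "2.5 -0.2 0 0 0 0 -1" --pt "2.5 -0.2 0 0 0 0 -1" --pt "2.5 -0.2 0 0 0 0 -1" --pt "2.5 -0.2 0 0 0 0 -1" --pt "2.5 -0.2 0 0 0 0 -1" --pt "1.5 0 0 0 0 0 -1" --pt "0 0 0 0 0 0 -1" --pt "0 0 0 0 0 0 -1"

```text
time: 6.82
tool_pos: [0.4348, 0.309, 0.2005]
tool_rot: [-0.0, 0.707, 0.708, -0.001]
contact_force: [0.9, -0.2, -1.3]
gripper_width: 0.657
grasp_force: 64.1
```

Run:
```python
from plant import manip
import cv2,numpy as np
f=manip.grab_frame("wrist"); np.savez("pics/w2.npz",**f)
g=manip.grab_frame("side")["img"]
cv2.imwrite("pics/w2.png",np.vstack([f["img"],g])[:, :].astype("uint8")[::1] if 0 else cv2.resize(np.hstack([f["img"],g[:,200:480]]),None,fx=.86,fy=.86))
```

```text
(no output)
```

View pics/w2.png

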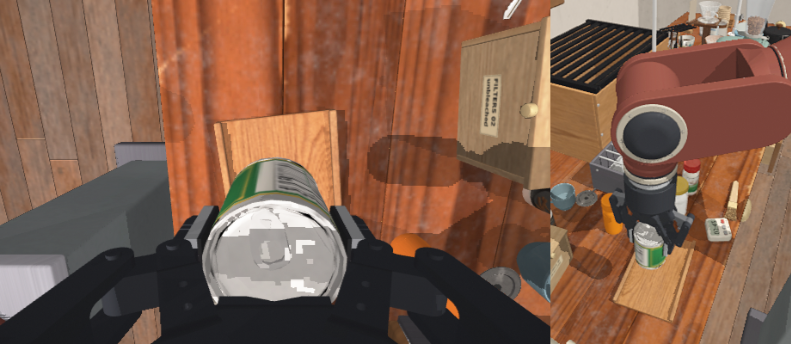

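Tin is held upright above the tray. The tray's far corners are at about (251,142) and (390,128) in wrist pixels.

Run:
```python
from h import *
f=dict(np.load("pics/w2.npz"))
print(onz(f,(251,142),.016),onz(f,(390,128),.016))
```

```text
[0.37391623 0.34259657 0.016     ] [0.49804776 0.35493746 0.016     ]
```

Request:
move_arm --pt "0 0 2 0 0 0 -1" --pt "0 0 2 0 0 0 -1" --pt "0 0 2 0 0 0 -1" --pt "0 0 2 0 0 0 -1" --pt "0 0 2 0 0 0 -1" --pt "0 0 2 0 0 0 -1" --pt "0 0 1.5 0 0 0 -1" --pt "0 0 0.6 0 0 0 -1" --pt "0 0 0.5 0 0 0 -1" --pt "0 0 0 0 0 0 -1" --pt "0 0 0 0 0 0 1" --pt "0 0 0 0 0 0 1" --pt "0 0 0 0 0 0 1" --pt "0 0 0 0 0 0 1" --pt "0 0 0 0 0 0 1"

```text
time: 8.17
tool_pos: [0.4358, 0.3088, 0.0557]
tool_rot: [0.0, 0.707, 0.707, 0.0]
contact_force: [-0.1, 0.1, -0.3]
gripper_width: 0.996
grasp_force: 0.0
```

Request:
move_arm --pt "0 0 -2 0 0 0 1" --pt "0 0 -3 0 0 0 1" --pt "0 0 -3 0 0 0 1" --pt "0 0 -3 0 0 0 1" --pt "0 0 -3 0 0 0 1" --pt "0 0 -1.5 0 0 0 1" --pt "-2.5 0.3 0 0 0 0 1" --pt "-2.5 0.3 0 0 0 0 1" --pt "-2.5 0.3 0 0 0 0 1" --pt "-2.5 0.3 0 0 0 0 1" --pt "-2.5 0.3 0 0 0 0 1" --pt "-2.5 0.3 0 0 0 0 1" --pt "-2.5 0.3 0 0 0 0 1" --pt "-2.5 0.3 0 0 0 0 1" --pt "-2.5 0.3 0 0 0 0 1" --pt "-2.5 0.3 0 0 0 0 1" --pt "-2.5 0.3 0 0 0 0 1" --pt "-2.5 0.3 0 0 0 0 0.5" --pt "-2.5 0.1 0 0 0 0 0.5" --pt "-1 0 0 0 0 0 0.5"

```text
time: 9.83
tool_pos: [0.4724, -0.0286, 0.2104]
tool_rot: [0.0, 0.708, 0.706, -0.0]
contact_force: [-0.4, -0.8, -0.0]
gripper_width: 0.747
grasp_force: 0.0
```

Request:
move_arm --pt "0 0 2 0 0 0 0.5" --pt "0 0 2 0 0 0 0.5" --pt "0 0 2 0 0 0 0.5" --pt "0 0 2 0 0 0 0.5" --pt "0 0 2 0 0 0 0.5" --pt "0 0 2 0 0 0 0.5" --pt "0 0 1.6 0 0 0 0.5" --pt "0 0 0 0 0 0 0.5" --pt "0 0 0 0 0 0 -1" --pt "0 0 0 0 0 0 -1" --pt "0 0 0 0 0 0 -1" --pt "0 0 0 0 0 0 -1" --pt "0 0 0 0 0 0 -1" --pt "0 0 0 0 0 0 -1" --pt "0 0 0 0 0 0 -1" --pt "0 0 0 0 0 0 -1"

```text
time: 11.17
tool_pos: [0.473, -0.0264, 0.0753]
tool_rot: [0.001, 0.707, 0.707, 0.0]
contact_force: [-1.6, 0.5, 4.7]
gripper_width: 0.507
grasp_force: 61.0
```

Request:
move_arm --pt "0 0 -1 0 0 0 -1" --pt "0 0 -2 0 0 0 -1" --pt "0 0 -2 0 0 0 -1" --pt "0 0 -2 0 0 0 -1" --pt "0 0 -2 0 0 0 -1" --pt "0 0 -2 0 0 0 -1" --pt "0 0 -2 0 0 0 -1" --pt "0 0 -1 0 0 0 -1" --pt "2.3 -0.3 0 0 0 0 -1" --pt "2.3 -0.3 0 0 0 0 -1" --pt "2.3 -0.3 0 0 0 0 -1" --pt "2.3 -0.3 0 0 0 0 -1" --pt "2.3 -0.3 0 0 0 0 -1" --pt "2.3 -0.3 0 0 0 0 -1" --pt "2.3 -0.3 0 0 0 0 -1" --pt "2.3 -0.3 0 0 0 0 -1" --pt "2.3 -0.3 0 0 0 0 -1" --pt "2.3 0 0 0 0 0 -1" --pt "2.3 0 0 0 0 0 -1" --pt "2.3 0 0 0 0 0 -1"

```text
time: 12.83
tool_pos: [0.4449, 0.2508, 0.2137]
tool_rot: [-0.0, 0.707, 0.707, -0.001]
contact_force: [0.1, -0.7, -0.7]
gripper_width: 0.51
grasp_force: 61.0
```

Request:
move_arm --pt "0 0 1 0 0 0 -1" --pt "0 0 2 0 0 0 -1" --pt "0 0 2 0 0 0 -1" --pt "0 0 2 0 0 0 -1" --pt "0 0 2 0 0 0 -1" --pt "0 0 2 0 0 0 -1" --pt "0 0 1.2 0 0 0 -1" --pt "0 0 0.5 0 0 0 -1" --pt "0 0 0.4 0 0 0 -1" --pt "0 0 0 0 0 0 -1"

```text
time: 13.67
tool_pos: [0.4458, 0.2496, 0.084]
tool_rot: [0.0, 0.707, 0.707, -0.0]
contact_force: [0.5, -0.2, -1.1]
gripper_width: 0.508
grasp_force: 61.0
```

Request:
move_arm --pt "0 0 0 0 0 0 1" --pt "0 0 0 0 0 0 1" --pt "0 0 0 0 0 0 1" --pt "0 0 0 0 0 0 1" --pt "0 0 -2 0 0 0 1" --pt "0 0 -3 0 0 0 1" --pt "0 0 -3 0 0 0 1" --pt "0 0 -3 0 0 0 1" --pt "0 0 -2 0 0 0 1" --pt "-3 0.5 0 0 0 0 1" --pt "-3 0.5 0 0 0 0 1" --pt "-3 0.5 0 0 0 0 1" --pt "-3 0.5 0 0 0 0 1" --pt "-3 0.6 0 0 0 0 1" --pt "-3 0.6 0 0 0 0 1" --pt "0 0 0 0 0 0 1" --pt "0 0 0 0 0 0 1"

```text
time: 15.08
tool_pos: [0.4777, 0.0686, 0.2136]
tool_rot: [0.0, 0.708, 0.706, 0.0]
contact_force: [0.2, -0.5, 0.9]
gripper_width: 0.999
grasp_force: 0.0
```

Run:
```python
from plant import manip
import cv2,numpy as np
from h import *
f=manip.grab_frame("wrist"); np.savez("pics/w3.npz",**f); g=manip.grab_frame("scene")["img"]
cv2.imwrite("pics/w3.png",cv2.resize(np.hstack([f["img"],g[80:,200:340].repeat(1,0) if 0 else g[:,200:440]]),None,fx=.9,fy=.9))
print(manip.state()["tool_pos"],proj(f,(.478,.07,.11))*.9,proj(f,(.545,-.026,.07))*.9)
```

```text
[0.47732542 0.07013486 0.21334845] [287.04662376 181.31822427] [355.98856134 264.28192208]
```

View pics/w3.png

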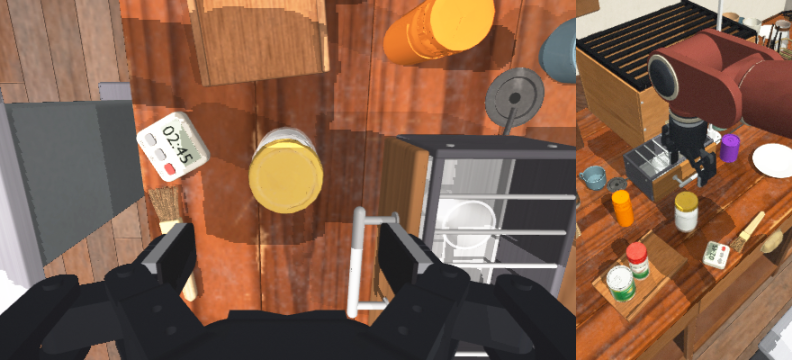

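Sugar lid is at (286,178), as predicted to about 2 mm. Cocoa and tin stand on the tray.

Request:
move_arm --pt "0.2 0 2 0 0 0 1" --pt "0 0 2 0 0 0 1" --pt "0 0 2 0 0 0 1" --pt "0 0 2 0 0 0 1" --pt "0 0 2 0 0 0 1" --pt "0 0 2 0 0 0 1" --pt "0 0 1.9 0 0 0 1" --pt "0 0 0 0 0 0 1" --pt "0 0 0 0 0 0 -1" --pt "0 0 0 0 0 0 -1" --pt "0 0 0 0 0 0 -1" --pt "0 0 0 0 0 0 -1" --pt "0 0 0 0 0 0 -1" --pt "0 0 0 0 0 0 -1" --pt "0 0 0 0 0 0 -1" --pt "0 0 0 0 0 0 -1"

```text
time: 16.52
tool_pos: [0.4786, 0.072, 0.0763]
tool_rot: [0.001, 0.707, 0.707, 0.001]
contact_force: [-1.7, 0.6, 6.1]
gripper_width: 0.685
grasp_force: 65.8
```

Request:
move_arm --pt "0 0 -1 0 0 0 -1" --pt "0 0 -2 0 0 0 -1" --pt "0 0 -2 0 0 0 -1" --pt "0 0 -2 0 0 0 -1" --pt "0 0 -1 0 0 0 -1" --pt "1.5 -0.5 0 0 0 0 -1" --pt "2 -0.5 0 0 0 0 -1" --pt "2 -0.5 0 0 0 0 -1" --pt "2 -0.5 0 0 0 0 -1" --pt "2 -0.5 0 0 0 0 -1" --pt "2 0 0 0 0 0 -1" --pt "0 0 1 0 0 0 -1" --pt "0 0 2 0 0 0 -1" --pt "0 0 2 0 0 0 -1" --pt "0 0 1.2 0 0 0 -1" --pt "0 0 0.5 0 0 0 -1" --pt "0 0 0.4 0 0 0 -1" --pt "0 0 0 0 0 0 -1" --pt "0 0 0 0 0 0 -1"

```text
time: 18.1
tool_pos: [0.4532, 0.1867, 0.0844]
tool_rot: [0.0, 0.707, 0.707, 0.001]
contact_force: [-1.8, -0.3, 1.3]
gripper_width: 0.689
grasp_force: 66.4
```

Request:
move_arm --pt "0 0 0 0 0 0 1" --pt "0 0 0 0 0 0 1" --pt "0 0 0 0 0 0 1" --pt "0 0 0 0 0 0 1" --pt "0 0 -2 0 0 0 1" --pt "0 0 -3 0 0 0 1" --pt "0 0 -3 0 0 0 1" --pt "0 0 -3 0 0 0 1" --pt "-2.6 1.1 0 0 0 0 1" --pt "-2.6 1.1 0 0 0 0 1" --pt "-2.6 1.1 0 0 0 0 1" --pt "-2.6 1.1 0 0 0 0 -0.4" --pt "-2.6 1.2 0 0 0 0 -0.4" --pt "-2.6 1.2 0 0 0 0 -0.4" --pt "-2.8 1.2 0 0 0 0 -0.4" --pt "-2.8 1.2 0 0 0 0 -0.4" --pt "0 0 0 0 0 0 -0.4" --pt "0 0 0 0 0 0 -0.4"

```text
time: 19.6
tool_pos: [0.5448, -0.0265, 0.1933]
tool_rot: [-0.0, 0.708, 0.706, 0.0]
contact_force: [-0.6, 0.6, -0.3]
gripper_width: 0.304
grasp_force: 0.0
```

Run:
```python
from plant import manip
import cv2,numpy as np
from h import *
f=manip.grab_frame("wrist"); np.savez("pics/w4.npz",**f); g=manip.grab_frame("scene")["img"]
cv2.imwrite("pics/w4.png",cv2.resize(np.hstack([f["img"],g[:,200:440]]),None,fx=.9,fy=.9))
print(manip.state()["tool_pos"],proj(f,(.545,-.026,.07))*.9,proj(f,(.546,.028,.07))*.9)
```

```text
[ 0.54411117 -0.02488878  0.19311526] [287.02812643 175.85542886] [288.00591426 109.52001025]
```

View pics/w4.png

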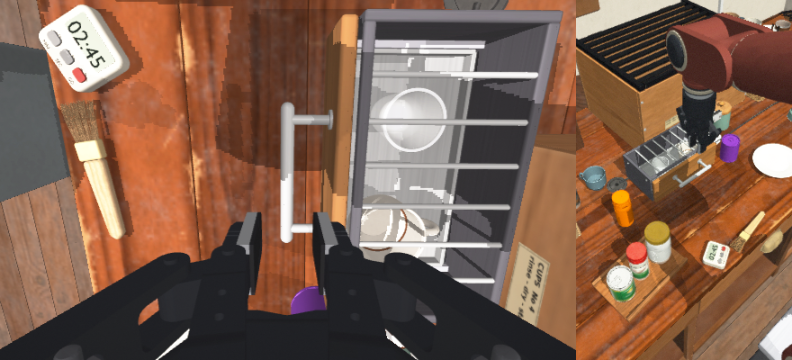

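Handle bar is at column 288 as predicted, so I lower, pinch and pull.

Request:
move_arm --pt "0 0 2 0 0 0 -0.4" --pt "0 0 2 0 0 0 -0.4" --pt "0 0 2 0 0 0 -0.4" --pt "0 0 2 0 0 0 -0.4" --pt "0 0 2 0 0 0 -0.4" --pt "0 0 1.2 0 0 0 -0.4" --pt "0 0 1 0 0 0 -0.4" --pt "0 0 0 0 0 0 -0.4" --pt "0 0 0 0 0 0 -1" --pt "0 0 0 0 0 0 -1" --pt "0 0 0 0 0 0 -1" --pt "0 0 0 0 0 0 -1" --pt "0 0 0 0 0 0 -1" --pt "0 0 0 0 0 0 -1"

```text
time: 20.87
tool_pos: [0.5451, -0.0248, 0.0723]
tool_rot: [0.0, 0.707, 0.707, 0.001]
contact_force: [0.5, 4.5, 6.0]
gripper_width: 0.103
grasp_force: 58.7
```

Request:
move_arm --pt "0 -0.5 0 0 0 0 -1" --pt "0 -0.8 0 0 0 0 -1" --pt "0.03 -0.8 0 0 0 0 -1" --pt "0.03 -0.8 0 0 0 0 -1" --pt "0.03 -0.8 0 0 0 0 -1" --pt "0.03 -0.8 0 0 0 0 -1" --pt "0.03 -0.8 0 0 0 0 -1" --pt "0.03 -0.8 0 0 0 0 -1" --pt "0.03 -0.8 0 0 0 0 -1" --pt "0.03 -0.8 0 0 0 0 -1" --pt "0.02 -0.8 0 0 0 0 -1" --pt "0.02 -0.8 0 0 0 0 -1" --pt "0.02 -0.8 0 0 0 0 -1" --pt "0.02 -0.8 0 0 0 0 -1" --pt "0 -0.4 0 0 0 0 -1" --pt "0 0 0 0 0 0 -1" --pt "0 0 0 0 0 0 -1"

```text
time: 22.28
tool_pos: [0.4314, -0.0235, 0.0722]
tool_rot: [0.001, 0.707, 0.707, -0.001]
contact_force: [-0.8, -3.4, 5.9]
gripper_width: 0.099
grasp_force: 59.9
```

Request:
move_arm --pt "0 0 0 0 0 0 -0.4" --pt "0 0 0 0 0 0 -0.4" --pt "0 0 0 0 0 0 -0.4" --pt "0 0 -2 0 0 0 -0.4" --pt "0 0 -3 0 0 0 -0.4" --pt "0 0 -3 0 0 0 -0.4" --pt "0 0 -3 0 0 0 -0.4" --pt "0 0 -3 0 0 0 1" --pt "-1 1.3 -1 0 0 0 1" --pt "-1 1.3 -1 0 0 0 1" --pt "-1 1.3 0 0 0 0 1" --pt "-1 1.3 0 0 0 0 1" --pt "-2 1.3 0 0 0 0 1" --pt "-2 1.5 0 0 0 0 1" --pt "-2 1.5 0 0 0 0 1" --pt "-1 0 0 0 0 0 1" --pt "0 0 0 0 0 0 1" --pt "0 0 0 0 0 0 1"

```text
time: 23.78
tool_pos: [0.5255, -0.1318, 0.2304]
tool_rot: [-0.001, 0.708, 0.707, -0.0]
contact_force: [-0.2, -0.6, 0.0]
gripper_width: 1.002
grasp_force: 0.0
```

Run:
```python
from plant import manip
import cv2,numpy as np
f=manip.grab_frame("wrist"); np.savez("pics/w5.npz",**f)
print(manip.state()["tool_pos"])
cv2.imwrite("pics/w5.png",cv2.resize(f["img"][20:320,190:530],None,fx=2,fy=2,interpolation=cv2.INTER_CUBIC))
```

```text
[ 0.52549656 -0.13138121  0.23061254]
```

View pics/w5.png

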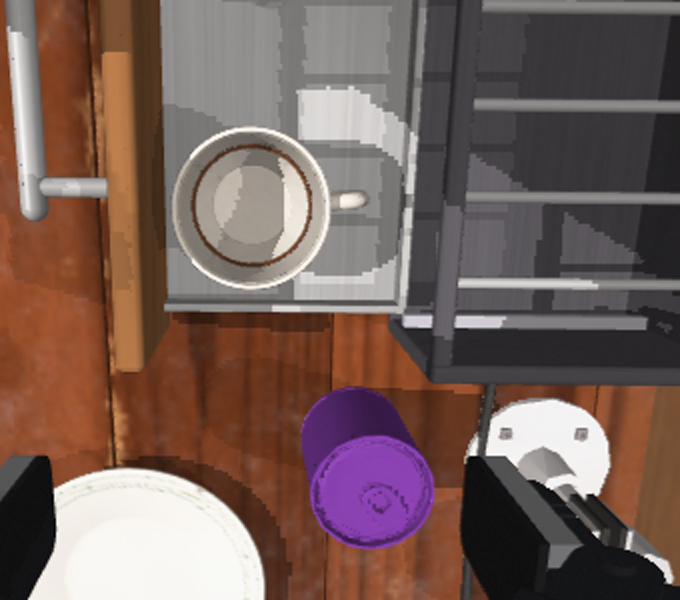

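The cup is cream with an ear, rim centre at crop (250,207), ear pointing to world +x at (350,199). The jaws must therefore close along world y.

Run:
```python
from h import *
f=dict(np.load("pics/w5.npz"))
c=lambda x,y:(190+(x+.5)/2-.5,20+(y+.5)/2-.5)
for n,p,z in [("rim",(250.5,207.5),.075),("l",(173,207),.075),("r",(329.5,207),.075),("t",(250,127),.075),("b",(250,288.5),.075),("side",(285,303),.035),("ear",(368,197),.06),("foot",(252,204),.022)]:
    print(n,onz(f,c(*p),z).round(4))
```

```text
rim [ 0.5225 -0.08    0.075 ]
l [ 0.4914 -0.0797  0.075 ]
r [ 0.5542 -0.0799  0.075 ]
t [ 0.5225 -0.0493  0.075 ]
b [ 0.5221 -0.1128  0.075 ]
side [ 0.5382 -0.1265  0.035 ]
ear [ 0.5718 -0.0766  0.06  ]
foot [ 0.5226 -0.081   0.022 ]
```

Request:
move_arm --pt "1.5 -0.1 0 0 0 0 1" --pt "1.8 -0.1 0 0 0 0 1" --pt "1.8 -0.1 0 0 0 0 1" --pt "0 0 0 0 0 7.1 1" --pt "0 0 0 0 0 7.1 1" --pt "0 0 0 0 0 7.1 1" --pt "0 0 0 0 0 7.1 1" --pt "0 0 0 0 0 7.1 1" --pt "0 0 0 0 0 7.1 1" --pt "0 0 0 0 0 7.1 1" --pt "0 0 0 0 0 7.1 1" --pt "0 0 0 0 0 7.1 1" --pt "0 0 0 0 0 7.1 1" --pt "0 0 0 0 0 7.1 1" --pt "0 0 0 0 0 7.1 1" --pt "0 0 2 0 0 0 1" --pt "0 0 2 0 0 0 1" --pt "0 0 2 0 0 0 1" --pt "0 0 0 0 0 0 1" --pt "0 0 0 0 0 0 1"

```text
time: 25.5
tool_pos: [0.522, -0.0799, 0.1703]
tool_rot: [-0.001, 0.999, 0.042, -0.001]
contact_force: [0.8, 0.4, 1.4]
gripper_width: 1.001
grasp_force: 0.0
```

Request:
move_arm --pt "0 0.05 2 0 0 0 1" --pt "0 0 2 0 0 0 1" --pt "0 0 2 0 0 0 1" --pt "0 0 2 0 0 0 1" --pt "0 0 1.5 0 0 0 1" --pt "0 0 1 0 0 0 1" --pt "0 0 0.5 0 0 0 1" --pt "0 0 0 0 0 0 1" --pt "0 0 0 0 0 0 -1" --pt "0 0 0 0 0 0 -1" --pt "0 0 0 0 0 0 -1" --pt "0 0 0 0 0 0 -1" --pt "0 0 0 0 0 0 -1" --pt "0 0 0 0 0 0 -1" --pt "0 0 0 0 0 0 -1" --pt "0 0 0 0 0 0 -1"

```text
time: 26.83
tool_pos: [0.5249, -0.0819, 0.0635]
tool_rot: [0.0, 0.999, 0.042, 0.002]
contact_force: [-0.4, 1.7, 5.7]
gripper_width: 0.73
grasp_force: 65.8
```

Request:
move_arm --pt "0 0 -1 0 0 0 -1" --pt "0 0 -1.5 0 0 0 -1" --pt "0 0 -1.5 0 0 0 -1" --pt "0 0 -2 0 0 0 -1" --pt "0 0 -2 0 0 0 -1" --pt "0 0 -2 0 0 0 -1" --pt "-0.7 1.7 0 0 0 0 -1" --pt "-0.7 1.7 0 0 0 0 -1" --pt "-0.7 1.7 0 0 0 0 -1" --pt "-0.7 1.7 0 0 0 0 -1" --pt "-0.7 1.7 0 0 0 0 -1" --pt "-0.7 1.7 0 0 0 0 -1" --pt "-0.7 1.7 0 0 0 0 -1" --pt "-0.7 1.7 0 0 0 0 -1" --pt "-0.8 1.7 0 0 0 0 -1" --pt "-0.8 1.7 0 0 0 0 -1" --pt "-0.8 1.7 0 0 0 0 -1" --pt "-0.8 1.8 0 0 0 0 -1" --pt "0 0 0 0 0 0 -1" --pt "0 0 0 0 0 0 -1"

```text
time: 28.5
tool_pos: [0.4522, -0.2936, 0.1614]
tool_rot: [-0.0, 0.999, 0.041, -0.0]
contact_force: [-0.3, 0.2, -2.6]
gripper_width: 0.728
grasp_force: 66.0
```

Run:
```python
from plant import manip
import cv2,numpy as np
from h import *
f=dict(np.load("pics/w1.npz")); print(onz(f,(307,257),.019),onz(f,(245,310),.019),onz(f,(369.5,310),.019))
f=manip.grab_frame("wrist"); np.savez("pics/w6.npz",**f); g=manip.grab_frame("side")["img"]
print(manip.state()["tool_pos"])
cv2.imwrite("pics/w6.png",cv2.resize(np.hstack([f["img"],g[:,260:460]]),None,fx=.94,fy=.94))
```

```text
[ 0.45508672 -0.21949637  0.019     ] [ 0.3811069  -0.28781285  0.019     ] [ 0.52851952 -0.28766261  0.019     ]
[ 0.4526299  -0.29260931  0.16124901]
```

View pics/w6.png

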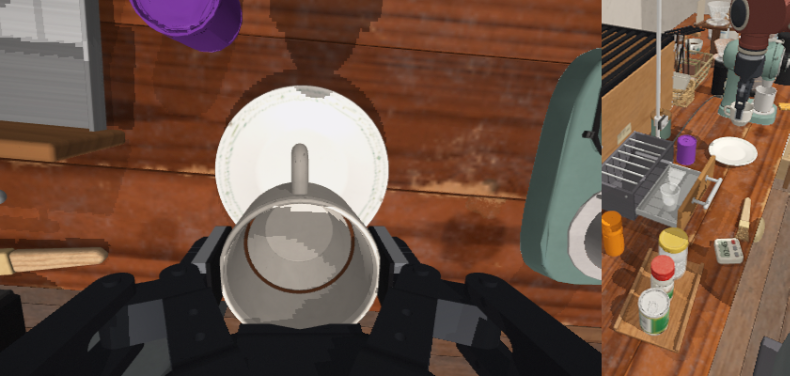

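Saucer is centred under the ear/cup at image column 302. I lower the cup onto it slowly.

Request:
move_arm --pt "0.1 0.05 2 0 0 0 -1" --pt "0 0 2 0 0 0 -1" --pt "0 0 2 0 0 0 -1" --pt "0 0 2 0 0 0 -1" --pt "0 0 1 0 0 0 -1" --pt "0 0 0.8 0 0 0 -1" --pt "0 0 0.4 0 0 0 -1" --pt "0 0 0.4 0 0 0 -1" --pt "0 0 0.3 0 0 0 -1" --pt "0 0 0 0 0 0 -1" --pt "0 0 0 0 0 0 -1"

```text
time: 29.52
tool_pos: [0.4542, -0.294, 0.053]
tool_rot: [0.0, 0.999, 0.042, 0.0]
contact_force: [0.3, -0.8, -1.8]
gripper_width: 0.729
grasp_force: 66.0
```

Request:
move_arm --pt "0 0 0.15 0 0 0 -1" --pt "0 0 0 0 0 0 -1" --pt "0 0 0 0 0 0 -1"

```text
time: 29.77
tool_pos: [0.4543, -0.2942, 0.0516]
tool_rot: [0.001, 0.999, 0.042, 0.001]
contact_force: [0.8, -0.6, -0.4]
gripper_width: 0.729
grasp_force: 66.2
```

Request:
move_arm --pt "0 0 0 0 0 0 0.6" --pt "0 0 0 0 0 0 0.8" --pt "0 0 0 0 0 0 1" --pt "0 0 0 0 0 0 1" --pt "0 0 0 0 0 0 1" --pt "0 0 -1 0 0 0 1" --pt "0 0 -2 0 0 0 1" --pt "0 0 -3 0 0 0 1" --pt "0 0 -3 0 0 0 1" --pt "0 0 -3 0 0 0 1" --pt "0 0 -3 0 0 0 1" --pt "-2 0 -2 0 0 0 1" --pt "-2 0 -2 0 0 0 1" --pt "0 0 0 0 0 0 1" --pt "0 0 0 0 0 0 1"

```text
time: 31.02
tool_pos: [0.4141, -0.2976, 0.2432]
tool_rot: [0.002, 0.999, 0.041, 0.002]
contact_force: [0.0, 0.5, -1.4]
gripper_width: 0.999
grasp_force: 0.0
```

Run:
```python
from plant import manip
import cv2,numpy as np
f=manip.grab_frame("wrist"); np.savez("pics/w7.npz",**f)
print(manip.state()["tool_pos"])
cv2.imwrite("pics/w7.png",cv2.resize(f["img"][60:330,170:470],None,fx=2.2,fy=2.2,interpolation=cv2.INTER_CUBIC))
```

```text
[ 0.41393565 -0.29697899  0.24144016]
```

View pics/w7.png

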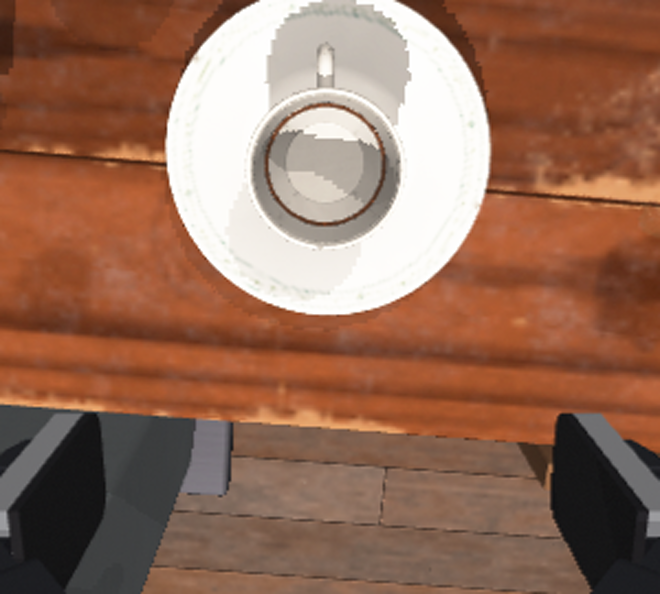

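Run:
```python
from h import *
f=dict(np.load("pics/w7.npz")); c=lambda x,y:(170+(x+.5)/2.2-.5,60+(y+.5)/2.2-.5)
print(onz(f,c(325.5,168),.063)); 
L,R,B=[onz(f,c(*p),.019) for p in((165,148),(490,150),(330,315))]
print(L,R,B,"centre y",(L+R)[1]/2,"x from bottom",B[0]+.0745)
```

```text
[ 0.45385819 -0.29369684  0.063     ]
[ 0.45325228 -0.22032999  0.019     ] [ 0.46431794 -0.36817011  0.019     ] [ 0.38038783 -0.30175239  0.019     ] centre y -0.2942500509876379 x from bottom 0.45488782913545883
```

Bowl middle is within about 1 mm of the saucer centre. Back to the handle.

Request:
move_arm --pt "0 0 0 0 0 -7.1 1" --pt "0 0 0 0 0 -7.1 1" --pt "0 0 0 0 0 -7.1 1" --pt "0 0 0 0 0 -7.1 1" --pt "0 0 0 0 0 -7.1 1" --pt "0 0 0 0 0 -7.1 1" --pt "0 0 0 0 0 -7.1 1" --pt "0 0 0 0 0 -7.1 1" --pt "0 0 0 0 0 -7.1 1" --pt "0 0 0 0 0 -7.1 1" --pt "0 0 0 0 0 -7.1 1" --pt "0 0 0 0 0 -7.1 1" --pt "3.4 0.2 0 0 0 0 -0.4" --pt "3.4 0.2 0 0 0 0 -0.4" --pt "3.4 0.2 0 0 0 0 -0.4" --pt "3.4 0.2 0 0 0 0 -0.4" --pt "3.4 0.2 0 0 0 0 -0.4" --pt "3.4 0.2 0 0 0 0 -0.4" --pt "3.4 0.2 0 0 0 0 -0.4" --pt "3.4 0.2 0 0 0 0 -0.4"

```text
time: 32.73
tool_pos: [0.4294, -0.0228, 0.2392]
tool_rot: [-0.001, 0.707, 0.707, -0.001]
contact_force: [1.1, 0.6, 0.7]
gripper_width: 0.3
grasp_force: 0.0
```

Request:
move_arm --pt "0 0 2 0 0 0 -0.4" --pt "0 0 2 0 0 0 -0.4" --pt "0 0 0 0 0 0 -0.4"

```text
time: 32.98
tool_pos: [0.4273, -0.0231, 0.1951]
tool_rot: [-0.004, 0.706, 0.708, -0.003]
contact_force: [-1.1, 0.2, -1.6]
gripper_width: 0.3
grasp_force: 0.0
```

Request:
move_arm --pt "0 0.15 2 0 0 0 -0.4" --pt "0 0 2 0 0 0 -0.4" --pt "0 0 2 0 0 0 -0.4" --pt "0 0 2 0 0 0 -0.4" --pt "0 0 2 0 0 0 -0.4" --pt "0 0 1.4 0 0 0 -0.4" --pt "0 0 1.2 0 0 0 -0.4" --pt "0 0 0 0 0 0 -0.4" --pt "0 0 0 0 0 0 -1" --pt "0 0 0 0 0 0 -1" --pt "0 0 0 0 0 0 -1" --pt "0 0 0 0 0 0 -1" --pt "0 0 0 0 0 0 -1" --pt "0 0 0 0 0 0 -1"

```text
time: 34.15
tool_pos: [0.4316, -0.025, 0.075]
tool_rot: [0.0, 0.707, 0.707, 0.0]
contact_force: [1.0, 0.0, -4.3]
gripper_width: 0.103
grasp_force: 58.4
```

Pinched, so I push in with a slow end.

Request:
move_arm --pt "0 0.5 0 0 0 0 -1" --pt "-0.02 0.8 0 0 0 0 -1" --pt "-0.02 0.8 0 0 0 0 -1" --pt "-0.02 0.8 0 0 0 0 -1" --pt "-0.02 0.8 0 0 0 0 -1" --pt "-0.02 0.8 0 0 0 0 -1" --pt "-0.02 0.8 0 0 0 0 -1" --pt "-0.02 0.8 0 0 0 0 -1" --pt "-0.02 0.8 0 0 0 0 -1" --pt "-0.02 0.8 0 0 0 0 -1" --pt "-0.02 0.8 0 0 0 0 -1" --pt "-0.02 0.8 0 0 0 0 -1" --pt "-0.02 0.8 0 0 0 0 -1" --pt "0 0.8 0 0 0 0 -1" --pt "0 0.4 0 0 0 0 -1" --pt "0 0.3 0 0 0 0 -1" --pt "0 0 0 0 0 0 -1"

```text
time: 35.57
tool_pos: [0.5471, -0.0264, 0.075]
tool_rot: [-0.002, 0.707, 0.707, -0.001]
contact_force: [-7.2, 5.0, 6.6]
gripper_width: 0.104
grasp_force: 60.2
```

Request:
move_arm --pt "0 0.1 0 0 0 0 -1" --pt "0 0 0 0 0 0 -1" --pt "0 0 0 0 0 0 -0.4" --pt "0 0 0 0 0 0 -0.4" --pt "0 0 0 0 0 0 -0.4" --pt "0 0 -2 0 0 0 -0.4" --pt "0 0 -3 0 0 0 -0.4" --pt "0 0 -3 0 0 0 -0.4" --pt "0 0 -3 0 0 0 -0.4" --pt "0 0 -2 0 0 0 1" --pt "2.6 -1.2 0 0 0 0 1" --pt "2.6 -1.2 0 0 0 0 1" --pt "2.6 -1.2 0 0 0 0 1" --pt "2.6 -1.2 0 0 0 0 1" --pt "2.6 -1.2 0 0 0 0 1" --pt "2.6 -1.2 0 0 0 0 1" --pt "2.6 -1.2 0 0 0 0 1" --pt "2.6 -1.2 0 0 0 0 1" --pt "0 0 0 0 0 0 1" --pt "0 0 0 0 0 0 1"

```text
time: 37.23
tool_pos: [0.4528, 0.1814, 0.2052]
tool_rot: [0.001, 0.706, 0.708, 0.0]
contact_force: [0.7, 0.4, -0.1]
gripper_width: 1.002
grasp_force: 0.0
```

Run:
```python
from plant import manip
import cv2,numpy as np
from h import *
print(manip.state()["tool_pos"])
a=cv2.imread("pics/scene0.png"); f=manip.grab_frame("scene"); b=f["img"]
cv2.imwrite("pics/d1.png",np.vstack([cv2.resize(x[130:225,245:405],None,fx=3,fy=3,interpolation=cv2.INTER_CUBIC) for x in(a,b)]))
```

```text
[0.45284781 0.18139613 0.20523496]
```

View pics/d1.png

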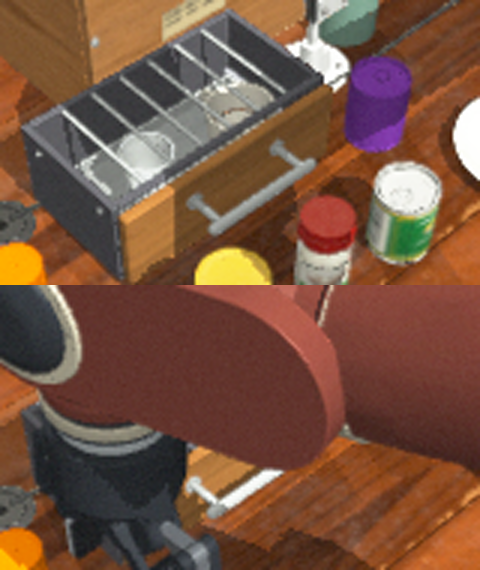

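Handle is at the same pixels as at the start, so the drawer is shut. I return the sugar jar first.

Request:
move_arm --pt "0.5 0 2 0 0 0 1" --pt "0 0 2 0 0 0 1" --pt "0 0 2 0 0 0 1" --pt "0 0 2 0 0 0 1" --pt "0 0 2 0 0 0 1" --pt "0 0 1.5 0 0 0 1" --pt "0 0 0.6 0 0 0 1" --pt "0 0 0 0 0 0 1" --pt "0 0 0 0 0 0 -1" --pt "0 0 0 0 0 0 -1" --pt "0 0 0 0 0 0 -1" --pt "0 0 0 0 0 0 -1" --pt "0 0 0 0 0 0 -1" --pt "0 0 0 0 0 0 -1" --pt "0 0 0 0 0 0 -1" --pt "0 0 0 0 0 0 -1"

```text
time: 38.62
tool_pos: [0.4537, 0.1858, 0.0859]
tool_rot: [0.001, 0.707, 0.707, 0.001]
contact_force: [-2.5, -1.6, 6.3]
gripper_width: 0.688
grasp_force: 64.0
```

Request:
move_arm --pt "0 0 -1 0 0 0 -1" --pt "0 0 -2 0 0 0 -1" --pt "0 0 -2 0 0 0 -1" --pt "0 0 -2 0 0 0 -1" --pt "0 0 -1 0 0 0 -1" --pt "-1.45 0.45 0 0 0 0 -1" --pt "-2 0.5 0 0 0 0 -1" --pt "-2 0.5 0 0 0 0 -1" --pt "-2 0.5 0 0 0 0 -1" --pt "-2 0.5 0 0 0 0 -1" --pt "-2 0 0 0 0 0 -1" --pt "0 0 1 0 0 0 -1" --pt "0 0 2 0 0 0 -1" --pt "0 0 2 0 0 0 -1" --pt "0 0 2 0 0 0 -1" --pt "0 0 0.8 0 0 0 -1" --pt "0 0 0.5 0 0 0 -1" --pt "0 0 0.3 0 0 0 -1" --pt "0 0 0 0 0 0 -1" --pt "0 0 0 0 0 0 -1"

```text
time: 40.28
tool_pos: [0.4781, 0.0713, 0.0789]
tool_rot: [0.001, 0.707, 0.707, 0.001]
contact_force: [-0.5, 0.9, -3.4]
gripper_width: 0.683
grasp_force: 65.5
```

Request:
move_arm --pt "0 0 0.12 0 0 0 -1" --pt "0 0 0 0 0 0 -1" --pt "0 0 0 0 0 0 -1"

```text
time: 40.53
tool_pos: [0.4783, 0.0712, 0.0779]
tool_rot: [0.001, 0.707, 0.707, 0.001]
contact_force: [-0.6, -0.4, 2.2]
gripper_width: 0.685
grasp_force: 65.7
```

Request:
move_arm --pt "0 0 0 0 0 0 1" --pt "0 0 0 0 0 0 1" --pt "0 0 0 0 0 0 1" --pt "0 0 0 0 0 0 1" --pt "0 0 -2 0 0 0 1" --pt "0 0 -3 0 0 0 1" --pt "0 0 -3 0 0 0 1" --pt "0 0 -3 0 0 0 1" --pt "0 0 -2 0 0 0 1" --pt "2.9 -0.5 0 0 0 0 1" --pt "3 -0.5 0 0 0 0 1" --pt "3 -0.5 0 0 0 0 1" --pt "3 -0.6 0 0 0 0 1" --pt "3 -0.6 0 0 0 0 1" --pt "3 -0.6 0 0 0 0 1" --pt "0 0 0 0 0 0 1" --pt "0 0 0 0 0 0 1"

```text
time: 41.95
tool_pos: [0.4437, 0.2513, 0.2064]
tool_rot: [0.0, 0.706, 0.708, -0.0]
contact_force: [-0.2, 0.7, -0.6]
gripper_width: 0.998
grasp_force: 0.0
```

Request:
move_arm --pt "-0.1 0.1 2 0 0 0 1" --pt "0 0 2 0 0 0 1" --pt "0 0 2 0 0 0 1" --pt "0 0 2 0 0 0 1" --pt "0 0 2 0 0 0 1" --pt "0 0 1.5 0 0 0 1" --pt "0 0 0.6 0 0 0 1" --pt "0 0 0 0 0 0 1" --pt "0 0 0 0 0 0 -1" --pt "0 0 0 0 0 0 -1" --pt "0 0 0 0 0 0 -1" --pt "0 0 0 0 0 0 -1" --pt "0 0 0 0 0 0 -1" --pt "0 0 0 0 0 0 -1" --pt "0 0 0 0 0 0 -1" --pt "0 0 0 0 0 0 -1" --pt "0 0 0 0 0 0 -1"

```text
time: 43.37
tool_pos: [0.4463, 0.2496, 0.0873]
tool_rot: [0.001, 0.707, 0.707, 0.001]
contact_force: [-1.0, -0.3, 7.6]
gripper_width: 0.51
grasp_force: 60.9
```

Request:
move_arm --pt "0 0 -1 0 0 0 -1" --pt "0 0 -2 0 0 0 -1" --pt "0 0 -2 0 0 0 -1" --pt "0 0 -2 0 0 0 -1" --pt "0 0 -2 0 0 0 -1" --pt "0 0 -2 0 0 0 -1" --pt "0 0 -2 0 0 0 -1" --pt "0 0 -1 0 0 0 -1" --pt "-2.3 0.3 0 0 0 0 -1" --pt "-2.3 0.3 0 0 0 0 -1" --pt "-2.3 0.3 0 0 0 0 -1" --pt "-2.3 0.3 0 0 0 0 -1" --pt "-2.3 0.3 0 0 0 0 -1" --pt "-2.3 0.3 0 0 0 0 -1" --pt "-2.3 0.3 0 0 0 0 -1" --pt "-2.3 0.3 0 0 0 0 -1" --pt "-2.3 0.3 0 0 0 0 -1" --pt "-2.3 0 0 0 0 0 -1" --pt "-2.3 0 0 0 0 0 -1" --pt "-2.3 0 0 0 0 0 -1"

```text
time: 45.03
tool_pos: [0.4715, -0.0279, 0.2251]
tool_rot: [-0.0, 0.707, 0.707, -0.0]
contact_force: [-0.0, -0.5, -1.5]
gripper_width: 0.508
grasp_force: 61.0
```

Request:
move_arm --pt "0 0 1 0 0 0 -1" --pt "0 0 2 0 0 0 -1" --pt "0 0 2 0 0 0 -1" --pt "0 0 2 0 0 0 -1" --pt "0 0 2 0 0 0 -1" --pt "0 0 2 0 0 0 -1" --pt "0 0 2 0 0 0 -1" --pt "0 0 1 0 0 0 -1" --pt "0 0 0.5 0 0 0 -1" --pt "0 0 0.2 0 0 0 -1" --pt "0 0 0 0 0 0 -1" --pt "0 0 0 0 0 0 -1"

```text
time: 46.03
tool_pos: [0.4726, -0.0267, 0.0793]
tool_rot: [0.001, 0.707, 0.707, 0.0]
contact_force: [-1.2, -0.0, 1.2]
gripper_width: 0.509
grasp_force: 61.1
```

Request:
move_arm --pt "0 0 0 0 0 0 0.5" --pt "0 0 0 0 0 0 0.5" --pt "0 0 0 0 0 0 0.5" --pt "0 0 0 0 0 0 0.5" --pt "0 0 -2 0 0 0 0.5" --pt "0 0 -3 0 0 0 0.5" --pt "0 0 -3 0 0 0 0.5" --pt "0 0 -3 0 0 0 1" --pt "0 0 -2 0 0 0 1" --pt "3.3 -0.3 0 0 0 0 1" --pt "3.3 -0.3 0 0 0 0 1" --pt "3.3 -0.3 0 0 0 0 1" --pt "3.3 -0.4 0 0 0 0 1" --pt "3.3 -0.4 0 0 0 0 1" --pt "3.4 -0.4 0 0 0 0 1" --pt "3.4 -0.4 0 0 0 0 1" --pt "3.4 -0.4 0 0 0 0 1" --pt "3.4 -0.4 0 0 0 0 1" --pt "3.4 -0.4 0 0 0 0 1" --pt "0 0 0 0 0 0 1"

```text
time: 47.7
tool_pos: [0.4341, 0.3127, 0.2087]
tool_rot: [-0.001, 0.706, 0.709, 0.001]
contact_force: [1.1, -0.7, 0.6]
gripper_width: 1.002
grasp_force: 0.0
```

Request:
move_arm --pt "0 0 2 0 0 0 1" --pt "0 0 2 0 0 0 1" --pt "0 0 2 0 0 0 1" --pt "0 0 2 0 0 0 1" --pt "0 0 2 0 0 0 1" --pt "0 0 2 0 0 0 1" --pt "0 0 2 0 0 0 1" --pt "0 0 0.9 0 0 0 1" --pt "0 0 0 0 0 0 1" --pt "0 0 0 0 0 0 1"

```text
time: 48.53
tool_pos: [0.4353, 0.3079, 0.0596]
tool_rot: [-0.0, 0.707, 0.707, -0.0]
contact_force: [0.1, -0.5, 1.1]
gripper_width: 0.999
grasp_force: 0.0
```

Request:
move_arm --pt "0.1 0 0.4 0 0 0 1" --pt "0 0 0 0 0 0 1" --pt "0 0 0 0 0 0 -1" --pt "0 0 0 0 0 0 -1" --pt "0 0 0 0 0 0 -1" --pt "0 0 0 0 0 0 -1" --pt "0 0 0 0 0 0 -1" --pt "0 0 0 0 0 0 -1" --pt "0 0 0 0 0 0 -1" --pt "0 0 0 0 0 0 -1"

```text
time: 49.37
tool_pos: [0.436, 0.3096, 0.0567]
tool_rot: [0.0, 0.707, 0.707, 0.001]
contact_force: [0.1, 0.3, 5.7]
gripper_width: 0.663
grasp_force: 64.0
```

Request:
move_arm --pt "0 0 -1 0 0 0 -1" --pt "0 0 -2 0 0 0 -1" --pt "0 0 -2 0 0 0 -1" --pt "0 0 -2 0 0 0 -1" --pt "0 0 -2 0 0 0 -1" --pt "0 0 -2 0 0 0 -1" --pt "0 0 -2 0 0 0 -1" --pt "0 0 -1 0 0 0 -1" --pt "-1.5 0.1 0 0 0 0 -1" --pt "-2.5 0.2 0 0 0 0 -1" --pt "-2.5 0.2 0 0 0 0 -1" --pt "-2.5 0.2 0 0 0 0 -1" --pt "-2.5 0.2 0 0 0 0 -1" --pt "-2.5 0.2 0 0 0 0 -1" --pt "-2.5 0.2 0 0 0 0 -1" --pt "-2.5 0.2 0 0 0 0 -1" --pt "-2.5 0.2 0 0 0 0 -1" --pt "-2.5 0.2 0 0 0 0 -1" --pt "-2.5 0.2 0 0 0 0 -1" --pt "-2.5 0.2 0 0 0 0 -1"

```text
time: 51.03
tool_pos: [0.4572, 0.018, 0.1946]
tool_rot: [-0.001, 0.707, 0.707, -0.001]
contact_force: [0.5, -0.5, -2.0]
gripper_width: 0.654
grasp_force: 64.0
```

Request:
move_arm --pt "-2.5 0.2 0 0 0 0 -1" --pt "-2.5 0.2 0 0 0 0 -1" --pt "-2.5 0.2 0 0 0 0 -1" --pt "-2.5 0.2 0 0 0 0 -1" --pt "-2.5 0.2 0 0 0 0 -1" --pt "-1.5 0 0 0 0 0 -1" --pt "0 0 1 0 0 0 -1" --pt "0 0 2 0 0 0 -1" --pt "0 0 2 0 0 0 -1" --pt "0 0 2 0 0 0 -1" --pt "0 0 2 0 0 0 -1" --pt "0 0 2 0 0 0 -1" --pt "0 0 2 0 0 0 -1" --pt "0 0 1 0 0 0 -1" --pt "0 0 0.4 0 0 0 -1" --pt "0 0 0.2 0 0 0 -1" --pt "0 0 0 0 0 0 -1" --pt "0 0 0 0 0 0 -1"

```text
time: 52.53
tool_pos: [0.4686, -0.121, 0.0504]
tool_rot: [0.001, 0.707, 0.707, 0.0]
contact_force: [0.1, 0.4, -0.9]
gripper_width: 0.661
grasp_force: 64.3
```

Request:
move_arm --pt "0 0 0.15 0 0 0 -1" --pt "0 0 0 0 0 0 -1" --pt "0 0 0 0 0 0 0.9" --pt "0 0 0 0 0 0 0.9" --pt "0 0 0 0 0 0 0.9" --pt "0 0 0 0 0 0 0.9" --pt "0 0 -2 0 0 0 0.9" --pt "0 0 -3 0 0 0 0.9" --pt "0 0 -3 0 0 0 0.9" --pt "0 0 -3 0 0 0 0.9" --pt "0 0 -4 0 0 0 0.9" --pt "0 0 -4 0 0 0 0.9" --pt "-3 -1.5 0 0 0 0 0.9" --pt "-3 -1.5 0 0 0 0 0.9" --pt "-3 -1.5 0 0 0 0 0.9" --pt "-3 -1.5 0 0 0 0 0.9" --pt "-3 -1.5 0 0 0 0 0.9" --pt "-3 -1.5 0 0 0 0 0.9" --pt "-3 -1.5 0 0 0 0 0.9" --pt "-3 -1.5 0 0 0 0 0.9"

```text
time: 54.2
tool_pos: [0.3468, -0.3622, 0.2383]
tool_rot: [0.0, 0.707, 0.707, 0.0]
contact_force: [-0.2, -0.3, 0.5]
gripper_width: 0.953
grasp_force: 0.0
```

Request:
move_arm --pt "-3 -1.2 0 0 0 0 0.9" --pt "-3 -1.2 0 0 0 0 0.9" --pt "-3 -1.2 0 0 0 0 0.9" --pt "-3 -1.2 0 0 0 0 0.9" --pt "-3 -1.2 0 0 0 0 0.9" --pt "-3 -1.2 0 0 0 0 0.9" --pt "-3 -1.2 0 0 0 0 0.9" --pt "-3 -1 0 0 0 0 0.9" --pt "0 0 0 0 0 0 0.9" --pt "0 0 0 0 0 0 0.9"

```text
time: 55.03
tool_pos: [0.2528, -0.6017, 0.2374]
tool_rot: [-0.0, 0.708, 0.706, 0.0]
contact_force: [0.6, 0.7, 0.2]
gripper_width: 0.952
grasp_force: 0.0
```

Run:
```python
from plant import manip
import cv2,numpy as np
s=manip.state();print(s["time"],s["tool_pos"])
a=cv2.imread("pics/scene0.png"); f=manip.grab_frame("scene"); b=f["img"]; cv2.imwrite("pics/sF.png",b)
cv2.imwrite("pics/f1.png",np.vstack([cv2.resize(x[135:275,240:460],None,fx=2.1,fy=2.1,interpolation=cv2.INTER_CUBIC) for x in(a,b)]))
hsv=[cv2.cvtColor(x,cv2.COLOR_BGR2HSV) for x in(a,b)]
for n,lo,hi,(x0,y0,x1,y1) in [("yellow",(22,120,120),(32,255,255),(300,205,345,245)),("red",(174,120,60),(180,255,255),(335,190,372,215)),("green",(40,120,40),(80,255,255),(362,180,400,225)),("purple",(125,100,40),(150,255,255),(350,140,400,190))]:
    for h in hsv:
        m=cv2.moments(cv2.inRange(h[y0:y1,x0:x1],lo,hi),True); print(n,m["m00"],x0+m["m10"]/max(1,m["m00"]),y0+m["m01"]/max(1,m["m00"]))
```

```text
55.0333 [ 0.25284246 -0.60167012  0.23742214]
yellow 470.0 322.1489361702128 223.95106382978724
yellow 468.0 322.3034188034188 224.0448717948718
red 3.0 354.6666666666667 211.0
red 0.0 335.0 190.0
green 133.0 380.5488721804511 208.90977443609023
green 130.0 380.7923076923077 209.0
purple 572.0 370.2902097902098 164.01923076923077
purple 567.0 370.2821869488536 164.11816578483246
```

View pics/f1.png

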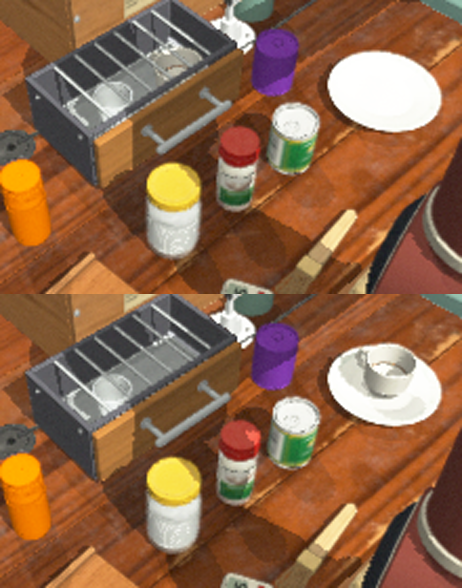

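The before/after crops match to the pixel for the three jars (within about 1 mm), and the drawer is shut with the shot glass in it. The cup stands on the saucer, so I hand in.

```bash
python3 -c "
from plant import manip
print(manip.job_done())"
```

```text
the job is handed in; nothing more can be done
None
```

The job is handed in at about 55 s: the cup stands upright in the middle of the saucer, the drawer is shut with the shot glass still in it, and the sugar jar, cocoa shaker and milk tin are back on their spots.

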